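# Fill the glue tub from the flow lane

## Task

Fill the round tub up for the class: three more glue bottles with long spouts go into its free places, upright and on its floor beside the four already there. Take them from the sloped lane one at a time, always the front one, so that the rest roll down to the stop by themselves, and lower each bottle right down before you let go. The last spout bottle stays at the front of its lane; leave the flat-capped bottles and everything else on the bench as they are.

Things in the scene. Friction and masses are not known exactly. Their poses are not given: they have to be found in the camera images.
- glue1_c (a point): White glue bottle with a long grey spout: 100 mm tall, body 44 mm in diameter, foot narrowed to 40 mm, shoulder a dome from 40 to 62 mm above the base; spout a cylinder 20 mm in diameter from 62 to 100 mm. 60 to 130 g. Site on the axis half-way up (50 mm above the base), z towards the spout. The front one in the lane at the start.
- glue2_c (a point): Same spout bottle; point half-way up, z towards the spout. The second in the lane.
- glue3_c (a point): Same spout bottle; point half-way up, z towards the spout. The third in the lane.
- glue4_c (a point): Same spout bottle; point half-way up, z towards the spout. The last (fourth) in the lane; it stays there and ends at the front.
- packed1_c (a point): Spout bottle of the same shape and size, already standing upright in the tub; point half-way up.
- packed2_c (a point): Spout bottle of the same shape and size, already standing upright in the tub; point half-way up.
- packed3_c (a point): Spout bottle of the same shape and size, already standing upright in the tub; point half-way up.
- packed4_c (a point): Spout bottle of the same shape and size, already standing upright in the tub; point half-way up.
- lane: Fixed sloped plywood lane, 215 mm long, with the four spout bottles in a row on small free wheels. Origin on the bench below the front place; x up the lane away from the stop, y across, z up. The bed is 50 mm high at the origin and falls to -x at 0.16 rad, so bottles lean 0.16 rad to -x. Front bottle's centre about (-9, 0, 99) mm here; the others follow every 44 to 45 mm up the slope.
- lane_stop (a point): Middle of the top edge of that lane's front stop, a plate 5 mm thick, 60 mm wide, 38 mm high above the bed: raise a bottle 45 mm or more along its own axis to clear it. Side rails are 12 mm high above the bed, 60 mm over their outsides. When the front bottle is gone the others roll down by themselves in 1.5 to 3 s.
- lane2: A second lane of the same shape (same frame, its wheels locked), holding three flat-capped bottles, to be left alone.
- flat1_c (a point): White bottle with the same 44 mm body but a short flat cap of diameter 32 mm, 76 mm tall in all; point half-way up. Stands in the second lane; not to be disturbed.
- flat2_c (a point): White bottle with the same 44 mm body but a short flat cap of diameter 32 mm, 76 mm tall in all; point half-way up. Stands in the second lane; not to be disturbed.
- flat3_c (a point): White bottle with the same 44 mm body but a short flat cap of diameter 32 mm, 76 mm tall in all; point half-way up. Stands in the second lane; not to be disturbed.
- tub_in (a point): Centre of the inner floor of the round open metal tub, 6 mm above the bench, z up. The tub is fixed: outer diameter 160 mm, inner about 150 mm, 48 mm high.
- tub: The same tub, origin at the centre of its underside. It just takes seven bottles in a hexagon: one in the centre and six round it, 49 mm from the middle, at 0, 60, 120 ... 300 degrees from the tub's x axis. The packed ones stand within 2 mm of four outer places; the centre and two outer places are free. About 5 mm of play between neighbours.
- tape: Bystander: roll of tape lying flat, diameter 60 mm, 30 mm high; origin at the centre of its underside.
- sander: Bystander: cork sanding block 60 x 30 x 24 mm; origin at the centre of its underside, x along its length.
- gauge: Bystander: wooden marking gauge standing upright, base 55 x 55 x 22 mm with a 12 mm square stem to 142 mm; origin at the centre of its underside.
- pencils: Bystander, fixed: dark metal pot of diameter 64 mm, 80 mm high, with pencils up to 145 mm; origin at the centre of its underside.

How it is judged:
By the outcome, as a careful person would: the job done as asked, in the order asked, and still so for the second after the job is handed in, with the robot touching nothing.
It also fails if it takes over 69 s, if anything falls off the work surface, if the arm or the gripper's body presses on something with over 40 N, if the wrist force passes 120 N, or if a joint passes its speed limit or range.

## Robot

A 7-joint arm with a two-finger parallel gripper is mounted at the origin on the work surface. World frame = base frame: x ahead of the robot, y to its left, z up, the work surface at z = 0. Lengths are in m, angles in degrees, forces in N, time in s.
With the tool pointing down it reaches from about 0.4 to 0.875 m from the base axis. Payload 19.3 kg.
Tool frame: the origin (TCP) lies on the centre line of the jaws, within the pads' length; the fingertips stand 25 mm ahead of it and the grasp point (between the pads) lies 6 mm ahead of it; y points along the fingers, x is the direction in which the jaws open and shut, and the axes are right-handed (so a half turn about y gives the same grasp; the last joint's range is limited). The gripper opens to 85 mm and grips with 20 to 120 N. Pads are 22 mm wide; open, the fingers measure 114 mm over their backs; the gripper's body (76 mm by 85 mm) begins 54 mm behind the grasp point. The pads swing forward as they close: fully open they stand 13 mm farther back than shut.
Start: joints at [73.213, 29.874, -2.08, 91.645, 1.215, 58.505, -6.463], TCP at [0.138, -0.61, 0.256] pointing down, gripper open.
Joint ranges: [-166.77, 166.77], [-17.47, 122.26], [-85.68, 81.53], [9.62, 139.38], [-72.42, 252.41], [9.2, 110.78], [-144.41, 144.41]. Speed limits (degrees/s): [108.29, 108.29, 136.94, 136.94, 172.46, 172.46, 172.46].

## Interface

Orientations are given as [roll, pitch, yaw] about the fixed x, y, z axes, in that order (R = Rz(yaw) Ry(pitch) Rx(roll)).
In Python, from plant import env gives the robot as it stands.
- The arm moves only by the tool drive_tool, never from a script. Its argument "motion" is a list of rows, each a list of 5 numbers: the shift along the world's x, y, z in m, then the turn about the world's z in rad, then the gripper's target within -1 to 1 (shut at 1, half-way at 0, fully open at -1). A call has 1 to 8 rows; each row shifts and turns the commanded pose from where the row before left it; what a row does not reach is not made up. A row lasts 1/8 s, in which the tool goes at most 62.5 mm and 10.7 degrees, less where a joint would pass 70% of its speed; a pose out of reach is approached as far as the arm can. A call is refused whole if a number of a shift passes 0.0625 or a number of a turn 0.188, either way. A call with a gripper value outside its range is refused whole. The fingers move at their own pace and stop on an object; "squeeze" is the grip in N (left out, the last holds). Time passes only in rows, so rows that do not move let the fingers close. It gives the time, the measured TCP pose, the force and the opening at its end, in the units of the state.
- env.get_state(): the state, without advancing time (a new reading comes with each control period).
- env.grab_frame(name): name is "scene" or "top" or "wrist"; returns (picture, depth): 384x512x3 uint8, red, green, blue; 384x512 float32, m along the optical axis (not along the pixel's ray), 0 where there is no reading.
- env.camera_info(name): a dict with "camera_matrix" (3x3 intrinsics, pixels), "rvec" (rotation vector, rad) and "tvec" (3), from world to camera coordinates, as OpenCV has them; the wrist camera has in their place "mount" (4x4, takes a point from camera to tool coordinates, whose origin is the TCP and whose axes are the tool frame's). Camera axes: x right, y down, z forward; pixel columns grow to the right and rows downward; lengths in m; the calibration is good to about 2 mm. A picture is of the moment at which its call begins: read the wrist's pose just before it. camera_info takes no time and is no camera call.
- env.hand_in(): hands the job in, once; it reports no verdict.
Trained networks look in the newest picture that a camera, given by its name, has taken for a name from the list of things; names that differ only in an ending like _2 or _b are one class to them, and where a whole thing is asked for, a point or a joint stands for the part that bears it (a point fixed in the world has none). Each returns a list of dicts, best first, with "confidence" (0 to 1); they miss things now and then, are a little off and sometimes report something else, mostly with a low value. They report only what shows in the picture. A call takes as long as a camera call.
- env.recognise(thing, camera): "rect" ([left, top, right, bottom] in pixels, round what is visible of it).
The state is a dict: "time_s": time; "joint_positions": joint angles; "joint_velocities": joint speeds; "effort": joint torques, N m; "tool_pos": TCP position; "tcp_rot": TCP orientation; "force": force on the tool from outside, world axes, zero at the start; "wrist_torque": the same for the moment, N m; "opening": finger opening in m.
Only numpy, scipy, OpenCV 4.12 (cv2) and the standard library are available. Lean on these libraries where they do the work, as an engineer would, in place of code of your own. Each camera call takes 0.05 s, during which the arm holds its last target.

## Working session

There is one attempt and no reset: what is moved stays moved. The work goes in short steps, Python scripts to look and compute and a tool call to move; the robot and the scene stay as the last step left them, time stands still between calls to the robot, and variables do not carry over. Pictures are saved under pics/ and viewed, and the job is handed in when it is done.

Besides the shell and the picture viewer there is one more tool, called after "Call:" in YAML: its name, and indented under it one key for each argument. drive_tool: Moves the arm, as the interface text tells. Its arguments: {"type":"object","properties":{"motion":{"type":"array","items":{"type":"array","items":{"type":"number"}}},"squeeze":{"type":"number"}},"required":["motion"]}

```bash
mkdir -p pics
cat > h.py <<'E'
import numpy as np, cv2
from plant import env
def save(n,im): cv2.imwrite('pics/'+n+'.png',cv2.cvtColor(im,cv2.COLOR_RGB2BGR))
def grab(cam):
    if cam=='wrist':
        s=env.get_state()
    im,d=env.grab_frame(cam); ci=env.camera_info(cam); K=np.array(ci['camera_matrix'])
    if cam=='wrist':
        from scipy.spatial.transform import Rotation as R
        T=np.eye(4);T[:3,:3]=R.from_euler('xyz',s['tcp_rot'],degrees=True).as_matrix();T[:3,3]=s['tool_pos']
        T=T@np.array(ci['mount'])
    else:
        T=np.eye(4);Rm=cv2.Rodrigues(np.array(ci['rvec'],float))[0];T[:3,:3]=Rm.T;T[:3,3]=-Rm.T@np.array(ci['tvec']).ravel()
    return im,d,K,T
def cloud(d,K,T):
    v,u=np.mgrid[:d.shape[0],:d.shape[1]]
    P=np.stack([(u-K[0,2])*d/K[0,0],(v-K[1,2])*d/K[1,1],d],-1)
    W=P@T[:3,:3].T+T[:3,3]; W[d<=0]=np.nan
    return W
def proj(p,K,T):
    c=T[:3,:3].T@(np.array(p)-T[:3,3]); return (K@c)[:2]/c[2]
E
python3 - <<'E'
from h import *
print(env.get_state())
for c in ['top','scene']:
    im,d,K,T=grab(c); save(c+'0',im); np.savez(c+'0',im=im,d=d,K=K,T=T)
    print(c,K.tolist(),T.round(3).tolist())
for t in ['glue1_c','packed1_c','lane','lane2','flat1_c','tub','tape','gauge','pencils','sander']:
    print(t,[(np.round(r['rect']).tolist(),round(r['confidence'],2)) for r in env.recognise(t,'top')])
E
```

```text
{'time_s': 0.0, 'joint_positions': array([73.21169052, 29.90919062, -2.08143766, 91.67328864,  1.21600784,
       58.50473667, -6.46318621]), 'joint_velocities': array([-0.04913272, -0.10813659,  0.08801989,  0.04206843, -0.09066028,
        0.01924907, -0.01995997]), 'effort': array([ 4.81211446e-04, -9.27105904e+01,  1.97970405e+00, -3.69942892e+01,
        1.77244894e-02,  8.28851829e-03, -1.21704225e-04]), 'tool_pos': array([ 0.13799998, -0.6092588 ,  0.25572842]), 'tcp_rot': array([-9.00057747e+01,  6.48633429e-02, -7.72339327e+01]), 'force': array([-0.51137044, -0.39782331,  0.93284816]), 'wrist_torque': array([0.01505903, 0.016755  , 0.0175812 ]), 'opening': 0.08517109800306369}
top [[453.03277619392804, 0.0, 244.00547963666259], [0.0, 453.03277619392804, 186.9207042683149], [0.0, 0.0, 1.0]] [[0.017, -0.998, 0.063, 0.501], [-1.0, -0.016, 0.005, -0.013], [-0.004, -0.063, -0.998, 1.047], [0.0, 0.0, 0.0, 1.0]]
scene [[447.8526907109452, 0.0, 254.31079462037678], [0.0, 447.8526907109452, 185.95956117592982], [0.0, 0.0, 1.0]] [[0.732, 0.559, -0.389, 1.009], [0.681, -0.592, 0.431, -0.463], [0.01, -0.581, -0.814, 1.007], [0.0, 0.0, 0.0, 1.0]]
glue1_c [([340.0, 227.0, 365.0, 247.0], 0.67), ([204.0, 181.0, 280.0, 267.0], 0.63)]
packed1_c [([253.0, 208.0, 272.0, 226.0], 0.85)]
lane [([88.0, 147.0, 138.0, 245.0], 0.87), ([333.0, 149.0, 373.0, 250.0], 0.59)]
lane2 [([88.0, 147.0, 138.0, 245.0], 0.87), ([333.0, 149.0, 373.0, 250.0], 0.59)]
flat1_c [([103.0, 221.0, 128.0, 245.0], 0.72)]
tub [([207.0, 185.0, 275.0, 266.0], 0.59)]
tape [([286.0, 228.0, 312.0, 254.0], 0.69), ([342.0, 227.0, 367.0, 248.0], 0.43)]
gauge [([286.0, 116.0, 310.0, 143.0], 0.96)]
pencils [([175.0, 94.0, 204.0, 130.0], 0.7), ([253.0, 207.0, 272.0, 227.0], 0.63), ([222.0, 234.0, 242.0, 256.0], 0.18)]
sander [([178.0, 184.0, 198.0, 210.0], 0.91), ([202.0, 183.0, 276.0, 266.0], 0.58)]
```

View images.

Run:
```python
from h import *
a=np.load('top0.npz');im=a['im'][80:280,70:390]
save('topcrop',cv2.resize(im,None,fx=2.5,fy=2.5,interpolation=cv2.INTER_CUBIC))
```

```text
(no output)
```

View pics/scene0.png

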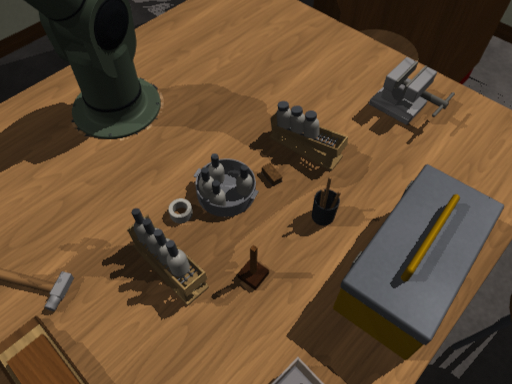

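View pics/topcrop.png

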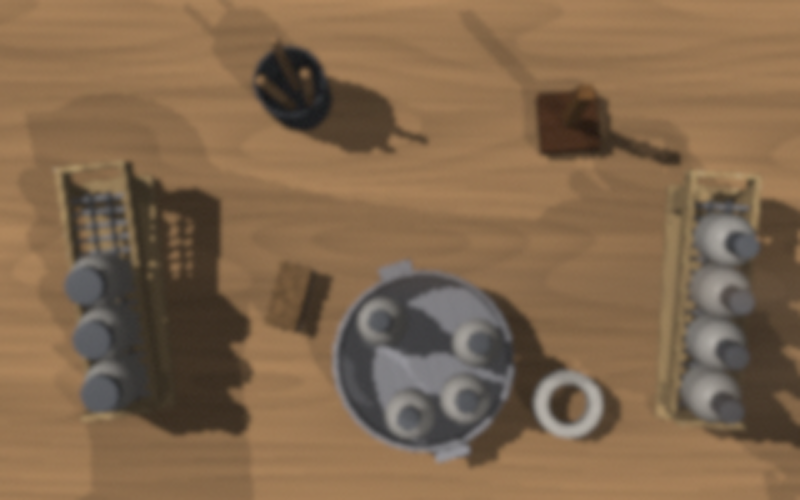

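Run:
```python
from h import *
a=np.load('top0.npz');W=cloud(a['d'],a['K'],a['T'])
b=np.load('scene0.npz');V=cloud(b['d'],b['K'],b['T'])
print('table z',np.nanmedian(W[100:280,100:390,2]), np.nanmedian(V[200:330,100:300,2]))
for nm,X in(('top',W),('scene',V)):
  P=X.reshape(-1,3);P=P[~np.isnan(P[:,0])]
  for lo,hi,box in((.100,.112,(.3,.55,-.1,.1)),(.13,.2,(.3,.7,-.36,-.15)),(.04,.06,(.3,.6,-.1,.12)),(.1,.2,(.3,.7,.15,.4)),(.1,.16,(.3,.8,-.15,.2))):
    m=(P[:,2]>lo)&(P[:,2]<hi)&(P[:,0]>box[0])&(P[:,0]<box[1])&(P[:,1]>box[2])&(P[:,1]<box[3])
    Q=P[m]
    H=np.zeros((500,900),np.uint8)
    H[((Q[:,0]-.3)*500).astype(int).clip(0,499),((Q[:,1]+.45)*500).astype(int).clip(0,899)]=255
    n,l,s,c=cv2.connectedComponentsWithStats(cv2.dilate(H,np.ones((3,3))))
    li=l[((Q[:,0]-.3)*500).astype(int).clip(0,499),((Q[:,1]+.45)*500).astype(int).clip(0,899)]
    print(nm,lo,hi)
    for k in range(1,n):
        q=Q[li==k]
        if len(q)>8: print('  ',len(q),q.mean(0).round(4),q.min(0).round(3),q.max(0).round(3))
```

```text
table z 0.00044192568947343247 0.0018106722043473855
top 0.1 0.112
   70 [0.4368 0.0124 0.1053] [0.428 0.004 0.102] [0.447 0.021 0.109]
   69 [ 0.4515 -0.0366  0.1051] [ 0.443 -0.045  0.102] [ 0.46  -0.026  0.109]
   71 [ 0.5002 -0.046   0.1057] [ 0.491 -0.055  0.101] [ 0.509 -0.038  0.109]
   71 [0.5174 0.0379 0.105 ] [0.508 0.029 0.101] [0.527 0.048 0.108]
top 0.13 0.2
   101 [ 0.4512 -0.2428  0.1458] [ 0.441 -0.253  0.13 ] [ 0.462 -0.235  0.152]
   111 [ 0.4944 -0.2444  0.151 ] [ 0.483 -0.255  0.131] [ 0.505 -0.237  0.159]
   118 [ 0.5382 -0.246   0.1558] [ 0.528 -0.257  0.13 ] [ 0.551 -0.239  0.167]
   134 [ 0.582  -0.2482  0.1598] [ 0.57  -0.263  0.13 ] [ 0.602 -0.238  0.173]
top 0.04 0.06
   1082 [ 0.4805 -0.0036  0.0504] [ 0.395 -0.077  0.04 ] [0.571 0.08  0.06 ]
top 0.1 0.2
   1020 [0.5054 0.265  0.1227] [0.439 0.244 0.1  ] [0.569 0.291 0.145]
top 0.1 0.16
   70 [0.4368 0.0124 0.1053] [0.428 0.004 0.102] [0.447 0.021 0.109]
   69 [ 0.4515 -0.0366  0.1051] [ 0.443 -0.045  0.102] [ 0.46  -0.026  0.109]
   71 [ 0.5002 -0.046   0.1057] [ 0.491 -0.055  0.101] [ 0.509 -0.038  0.109
[... 1278 characters left out ...]
 ] [0.459 0.033 0.06 ]
scene 0.1 0.2
   650 [0.5102 0.2653 0.1207] [0.438 0.245 0.1  ] [0.57  0.292 0.145]
scene 0.1 0.16
   48 [0.4383 0.0123 0.1061] [0.426 0.004 0.1  ] [0.447 0.022 0.11 ]
   48 [ 0.4529 -0.036   0.1063] [ 0.443 -0.045  0.1  ] [ 0.462 -0.026  0.111]
   50 [ 0.5014 -0.0453  0.1057] [ 0.489 -0.054  0.101] [ 0.51  -0.035  0.109]
   50 [0.5188 0.0385 0.1059] [0.507 0.03  0.1  ] [0.528 0.049 0.111]
   93 [ 0.7071 -0.1283  0.1275] [ 0.7   -0.133  0.1  ] [ 0.712 -0.119  0.146]
   44 [0.712  0.1344 0.125 ] [0.707 0.13  0.101] [0.715 0.14  0.146]
   32 [0.7193 0.1011 0.1226] [0.714 0.097 0.101] [0.722 0.105 0.141]
   30 [0.747  0.1269 0.1171] [0.743 0.124 0.1  ] [0.751 0.132 0.13 ]
```

Run:
```python
from h import *
from scipy.optimize import least_squares
for f in('top0.npz','scene0.npz'):
  a=np.load(f);W=cloud(a['d'],a['K'],a['T']).reshape(-1,3);W=W[~np.isnan(W[:,0])]
  A={'top0.npz':[[.4368,.0124],[.4515,-.0366],[.5002,-.0460],[.5174,.0379]],'scene0.npz':[[.4383,.0123],[.4529,-.0360],[.5014,-.0453],[.5188,.0385]]}[f]
  A=np.array(A)
  k=np.array([0,1,2,4])
  fn=lambda p:(p[:2]+.049*np.stack([np.cos(p[2]+s*k*np.pi/3),np.sin(p[2]+s*k*np.pi/3)],1)-A).ravel()
  best=None
  for s in(1,-1):
    r=least_squares(fn,[.48,0,2.8]); 
    if best is None or r.cost<best[0]: best=(r.cost,s,r.x,r.fun)
  c,s,x,fu=best; print(f,x[:2].round(4),np.degrees(x[2])%60,fu.round(4)*1000)
  for kk in(3,5): print('free',(x[:2]+.049*np.array([np.cos(x[2]+s*kk*np.pi/3),np.sin(x[2]+s*kk*np.pi/3)])).round(4))
  # rim
  m=(abs(W[:,2]-.048)<.004)&(np.hypot(W[:,0]-.48,W[:,1])<.085)&(np.hypot(W[:,0]-.48,W[:,1])>.068);Q=W[m]
  r=least_squares(lambda p:np.hypot(Q[:,0]-p[0],Q[:,1]-p[1])-p[2],[.48,0,.077],loss='soft_l1',f_scale=.002);print('rim',r.x.round(4),len(Q))
  # spout tops: plane tilt
  for x0 in(.451,.495,.538,.582):
    m=(abs(W[:,0]-x0)<.02)&(abs(W[:,1]+.245)<.02);Q=W[m]; zt=Q[:,2]-.16*(Q[:,0]-x0)
    t=np.percentile(zt,97); q=Q[abs(zt-t)<.004]; print('top',len(q),q.mean(0).round(4),((q.min(0)+q.max(0))/2).round(4))
  m=(abs(W[:,1]+.245)<.036)&(W[:,0]>.38)&(W[:,0]<.66)&(W[:,2]>.03);Q=W[m]; print('lane ext',Q.min(0).round(3),Q.max(0).round(3))
```

```text
top0.npz [0.4847 0.001 ] 47.982338184089315 [-0.1 -1.2  0.4  1.2 -0.4  0.4  0.1 -0.5]
free [ 0.5326 -0.0092]
free [0.4695 0.0476]
rim [0.4841 0.0011 0.0775] 418
top 74 [ 0.4491 -0.2438  0.1482] [ 0.4494 -0.2439  0.1487]
top 72 [ 0.4924 -0.246   0.1554] [ 0.4918 -0.2459  0.1554]
top 74 [ 0.5357 -0.248   0.1622] [ 0.5367 -0.2476  0.1625]
top 80 [ 0.5791 -0.2504  0.1692] [ 0.5792 -0.25    0.1694]
lane ext [ 0.431 -0.281  0.03 ] [ 0.653 -0.214  0.173]
scene0.npz [0.486  0.0015] 48.112949333107196 [-0.2 -0.7  0.4  1.  -0.1  0.2 -0.1 -0.5]
free [ 0.534  -0.0086]
free [0.4708 0.0481]
rim [0.4841 0.0024 0.0776] 318
top 42 [ 0.4507 -0.2433  0.1499] [ 0.4504 -0.2432  0.1499]
top 48 [ 0.4942 -0.2459  0.1568] [ 0.494  -0.2458  0.1572]
top 58 [ 0.5372 -0.2475  0.1634] [ 0.5367 -0.2474  0.1645]
top 57 [ 0.5803 -0.2498  0.1703] [ 0.5797 -0.2495  0.1708]
lane ext [ 0.433 -0.281  0.03 ] [ 0.654 -0.212  0.175]
```

Call:
drive_tool:
  motion:
    - [0.038, 0.044, 0, -0.034, -0.4]
    - [0.038, 0.044, 0, -0.034, -0.4]
    - [0.038, 0.044, 0, -0.034, -0.4]
    - [0.038, 0.044, 0, -0.034, -0.4]
    - [0.038, 0.044, 0, -0.034, -0.4]
    - [0.038, 0.044, 0, -0.034, -0.4]
    - [0.038, 0.044, 0, -0.034, -0.4]
    - [0.038, 0.044, 0, -0.034, -0.4]
  squeeze: 20

```text
time_s: 1.6
tool_pos: [0.4432, -0.256, 0.2566]
tcp_rot: [-90.0, -0.0, -92.9]
force: [0.2, -0.7, -0.0]
opening: 0.0599
```

Call:
drive_tool:
  motion:
    - [0.009, 0.0125, -0.03, 0, -0.4]
    - [0, 0, -0.03, 0, -0.2]
    - [0, 0, 0, 0, -0.2]

```text
time_s: 1.98
tool_pos: [0.4503, -0.2445, 0.195]
tcp_rot: [-90.2, 0.1, -92.8]
force: [0.2, -0.2, -0.8]
opening: 0.0513
```

Run:
```python
from h import *
s=env.get_state();print(s['tool_pos'],s['tcp_rot'],s['opening'])
im,d,K,T=grab('wrist'); save('w1',im);print(T.round(3).tolist())
W=cloud(d,K,T);P=W.reshape(-1,3);P=P[~np.isnan(P[:,0])]
for c in((.4499,-.2436),(.493,-.246)):
  q=P[(abs(P[:,0]-c[0])<.015)&(abs(P[:,1]-c[1])<.015)&(P[:,2]>.135)&(P[:,2]<.165)];print(len(q),q.mean(0).round(4),q.min(0).round(4),q.max(0).round(4))
```

```text
[ 0.45031204 -0.24453539  0.19502913] [-9.01690591e+01  6.63075171e-02 -9.27928287e+01] 0.051324204185648266
[[-0.05, -0.953, -0.3, 0.526], [-0.999, 0.048, 0.015, -0.248], [-0.0, 0.3, -0.954, 0.314], [0.0, 0.0, 0.0, 1.0]]
1136 [ 0.4512 -0.243   0.1472] [ 0.4387 -0.2527  0.1351] [ 0.4596 -0.2328  0.1522]
1434 [ 0.4941 -0.2452  0.1538] [ 0.4816 -0.2549  0.135 ] [ 0.5042 -0.2352  0.1594]
```

View pics/w1.png

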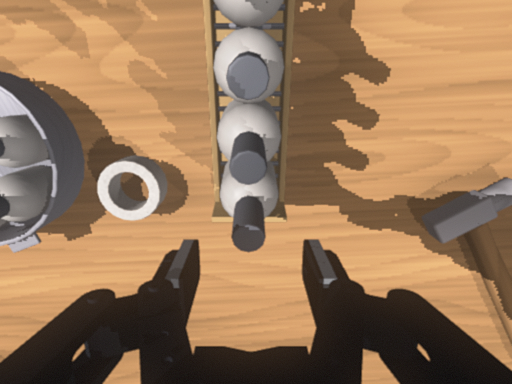

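Call:
drive_tool:
  motion:
    - [0.001, 0.0015, -0.03, 0, 0]
    - [0, 0, -0.024, 0, 0]
    - [0, 0, 0, 0, 0.3]
    - [0, 0, 0, 0, 1]
    - [0, 0, 0, 0, 1]
    - [0, 0, 0, 0, 1]

```text
time_s: 2.78
tool_pos: [0.4525, -0.244, 0.1434]
tcp_rot: [-89.9, -0.0, -92.8]
force: [-2.1, 0.0, 9.7]
opening: 0.019
```

Call:
drive_tool:
  motion:
    - [-0.0025, 0, 0.015, 0, 1]
    - [-0.004, 0, 0.025, 0, 1]
    - [-0.004, 0, 0.025, 0, 1]
    - [0, 0, 0.03, 0, 1]
    - [0, 0, 0.0, 0, 1]

```text
time_s: 3.4
tool_pos: [0.4422, -0.244, 0.2401]
tcp_rot: [-89.8, -0.1, -92.8]
force: [0.7, -0.1, -1.6]
opening: 0.0191
```

Run:
```python
from h import *
s=env.get_state();print(s['tool_pos'],s['force'],s['opening'])
im,d,K,T=grab('scene'); save('s2',cv2.resize(im[150:330,80:300],None,fx=3,fy=3))
im,d,K,T=grab('wrist'); save('w2',im)
```

```text
[ 0.44222271 -0.24397516  0.24008902] [ 0.7083712 -0.0803413 -1.6249566] 0.01913484801124116
```

View pics/s2.png

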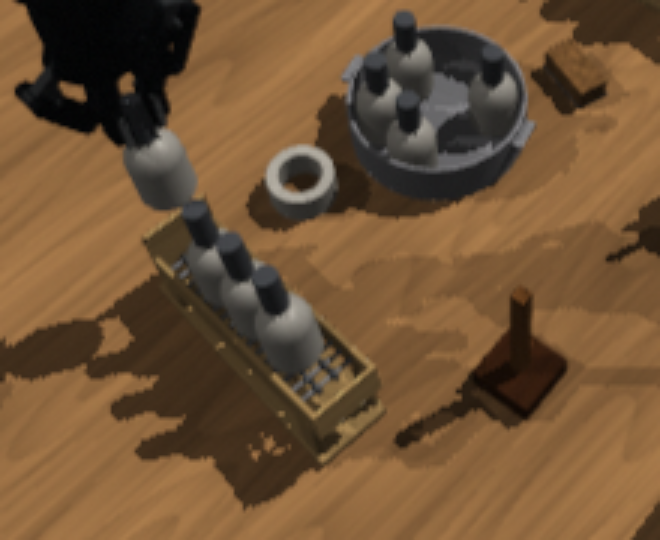

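View pics/w2.png

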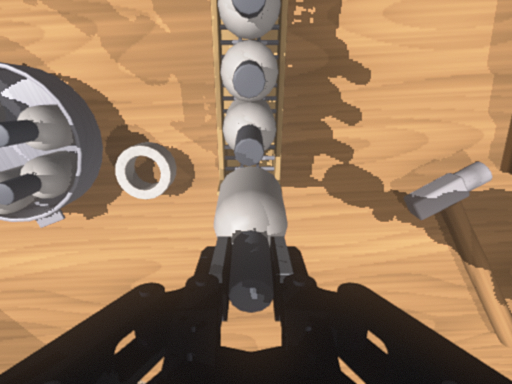

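Call:
drive_tool:
  motion:
    - [0, 0.055, 0.0, 0, 1]
    - [0.03, 0.045, -0.02, 0, 1]
    - [0.05, 0.004, -0.035, 0, 1]
    - [0.018, 0, -0.05, 0, 1]
    - [0, 0, -0.03, 0, 1]
    - [0, 0, 0, 0, 1]

```text
time_s: 4.25
tool_pos: [0.538, -0.139, 0.1]
tcp_rot: [-90.3, 0.0, -92.8]
force: [-0.2, 0.1, -0.9]
opening: 0.0198
```

Call:
drive_tool:
  motion:
    - [0, 0, -0.003, 0, 1]
    - [0, 0, -0.002, 0, 1]
    - [0, 0, 0, 0, 1]

```text
time_s: 4.62
tool_pos: [0.5398, -0.1397, 0.098]
tcp_rot: [-89.9, -0.0, -92.8]
force: [0.2, 0.1, -1.3]
opening: 0.0193
```

Call:
drive_tool:
  motion:
    - [0, 0, -0.002, 0, 1]
    - [0, 0, -0.0015, 0, 1]
    - [0, 0, 0, 0, 1]

```text
time_s: 5.0
tool_pos: [0.5412, -0.1398, 0.0954]
tcp_rot: [-89.8, -0.0, -92.8]
force: [0.5, -0.1, 19.5]
opening: 0.0193
```

Call:
drive_tool:
  motion:
    - [0.005, 0, 0.0, 0, 1]
    - [0.005, 0, -0.0005, 0, 1]
    - [0.004, 0, -0.001, 0, 1]
    - [0, 0, 0, 0, 1]

```text
time_s: 5.5
tool_pos: [0.5541, -0.1399, 0.0929]
tcp_rot: [-89.9, -0.0, -92.8]
force: [-1.1, -1.4, 7.6]
opening: 0.0192
```

Run:
```python
from h import *
im,d,K,T=grab('scene'); save('s3',cv2.resize(im[110:290,100:320],None,fx=3,fy=3))
im,d,K,T=grab('wrist'); save('w3',im)
```

```text
(no output)
```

View pics/s3.png

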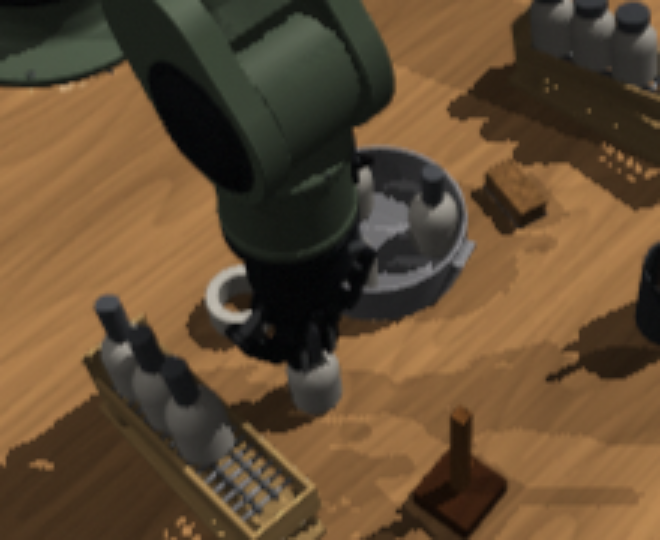

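View pics/w3.png

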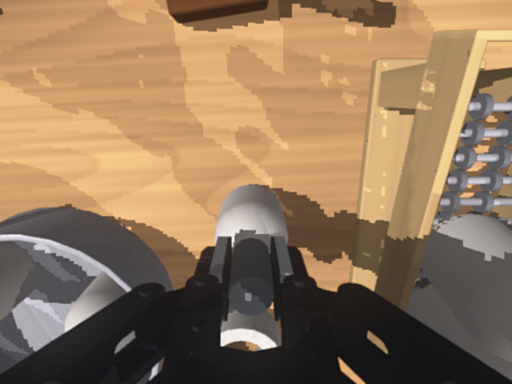

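Call:
drive_tool:
  motion:
    - [0, 0, 0, 0, 0.4]
    - [0, 0, 0, 0, 0.3]
    - [0, 0, 0.001, 0, 0.3]
    - [0, 0, 0, 0, 0.3]
    - [0, 0, 0, 0, 1]
    - [0, 0, 0, 0, 1]
    - [0, 0, 0, 0, 1]

```text
time_s: 6.48
tool_pos: [0.5536, -0.1396, 0.0934]
tcp_rot: [-90.0, -0.0, -92.8]
force: [0.0, -0.5, 0.7]
opening: 0.0193
```

Run:
```python
from h import *
im,d,K,T=grab('wrist'); save('w4',im)
W=cloud(d,K,T);P=W.reshape(-1,3);P=P[~np.isnan(P[:,0])]
s=env.get_state();c=s['tool_pos'];print(c)
q=P[(abs(P[:,0]-c[0])<.03)&(abs(P[:,1]-c[1])<.009)&(P[:,2]>.01)];
for z in range(10,110,6):
  r=q[abs(q[:,2]-z/1000)<.003]
  if len(r)>3: print(z,len(r),r[:,:2].max(0).round(4),r[:,:2].mean(0).round(4),r[:,0].min().round(4))
```

```text
[ 0.55361166 -0.13962165  0.09334923]
10 34 [ 0.5733 -0.1307] [ 0.5723 -0.139 ] 0.5709
16 70 [ 0.5734 -0.1309] [ 0.5723 -0.1395] 0.5711
22 73 [ 0.5733 -0.1311] [ 0.5723 -0.14  ] 0.5712
28 78 [ 0.5735 -0.1306] [ 0.5724 -0.1399] 0.5708
34 89 [ 0.5735 -0.1311] [ 0.5723 -0.1396] 0.5712
40 106 [ 0.5736 -0.1308] [ 0.5723 -0.1398] 0.5707
46 177 [ 0.5734 -0.131 ] [ 0.5716 -0.1398] 0.569
52 327 [ 0.5718 -0.1306] [ 0.5691 -0.1397] 0.5648
58 616 [ 0.5692 -0.1306] [ 0.5631 -0.1398] 0.5539
64 136 [ 0.5626 -0.1307] [ 0.5593 -0.1395] 0.5551
70 177 [ 0.5616 -0.1308] [ 0.5595 -0.1398] 0.5552
76 206 [ 0.5616 -0.1306] [ 0.5595 -0.1398] 0.5545
82 228 [ 0.5617 -0.1308] [ 0.5595 -0.1399] 0.5541
88 255 [ 0.5617 -0.1307] [ 0.5595 -0.1398] 0.5548
94 283 [ 0.5619 -0.1306] [ 0.5596 -0.1398] 0.5546
100 1601 [ 0.5619 -0.1306] [ 0.553  -0.1395] 0.5418
```

View pics/w4.png

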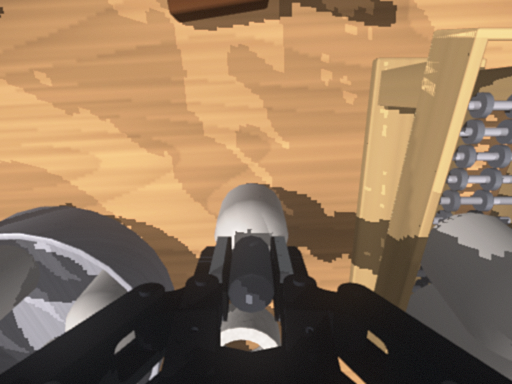

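Call:
drive_tool:
  motion:
    - [0, 0, 0.05, 0, 1]
    - [0, 0, 0.055, 0, 1]
    - [-0.015, 0.03, 0.025, -0.04, 1]
    - [-0.02, 0.045, 0, -0.06, 1]
    - [-0.02, 0.045, 0, -0.06, 1]
    - [-0.011, 0.021, 0, 0, 1]
    - [0, 0, 0, 0, 1]
    - [0, 0, 0, 0, 1]

```text
time_s: 7.52
tool_pos: [0.4878, 0.0009, 0.2233]
tcp_rot: [-90.0, -0.0, -102.0]
force: [-0.9, -1.4, -1.5]
opening: 0.0193
```

```bash
cat > w.py <<'E'
from h import *
import sys
s=env.get_state();c=s['tool_pos'];print(c,s['tcp_rot'],s['force'])
im,d,K,T=grab('wrist'); save(sys.argv[1],im)
W=cloud(d,K,T);P=W.reshape(-1,3);P=P[~np.isnan(P[:,0])]
# spout tops of tub bottles
Q=P[(P[:,2]>.100)&(P[:,2]<.112)&(np.hypot(P[:,0]-.485,P[:,1])<.075)]
H=np.zeros((300,300),np.uint8);f=lambda q:((((q[:,0]-.385)*1000).astype(int)),(((q[:,1]+.1)*1000).astype(int)))
i,j=f(Q);H[i,j]=255
n,l,st,ce=cv2.connectedComponentsWithStats(cv2.morphologyEx(H,cv2.MORPH_CLOSE,np.ones((3,3))))
for k in range(1,n):
    q=Q[l[i,j]==k]
    if len(q)>30:
        (cx,cy),r=cv2.minEnclosingCircle((q[:,:2]*1000).astype(np.float32)); print('top',len(q),round(cx,1),round(cy,1),round(r,1),q[:,2].mean().round(4))
# held bottle body, column around tool
h=P[(abs(P[:,0]-c[0])<.028)&(abs(P[:,1]-c[1])<.025)&(P[:,2]>c[2]-.095)&(P[:,2]<c[2]-.05)]
if len(h)>20:print('body x max by height',[(round(z*1000),h[abs(h[:,2]-c[2]+z)<.004][:,0].max().round(4)) for z in(.088,.08,.07,.06,.055) if (abs(h[:,2]-c[2]+z)<.004).sum()>3],'y',np.percentile(h[:,1],[1,99]).round(4))
E
python3 w.py w5
```

```text
[0.48781462 0.0008747  0.22327451] [-8.99917498e+01 -1.11353804e-02 -1.02013130e+02] [-0.94746221 -1.40725788 -1.48307781]
top 468 450.0 -34.2 10.1 0.1065
top 519 498.9 -43.9 10.0 0.1067
top 522 516.4 39.6 10.0 0.1067
body x max by height [(88, np.float64(0.5074)), (80, np.float64(0.5074)), (70, np.float64(0.5075)), (60, np.float64(0.5075)), (55, np.float64(0.5075))] y [-0.02   0.019]
```

View pics/w5.png

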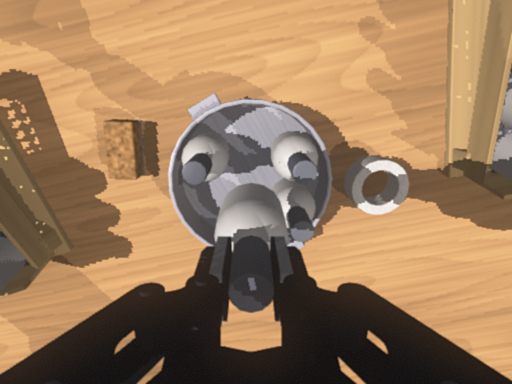

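Call:
drive_tool:
  motion:
    - [-0.0007, 0.0009, -0.03, 0, 1]
    - [0, 0, -0.03, 0, 1]
    - [0, 0, -0.02, 0, 1]
    - [0, 0, -0.015, 0, 1]

```text
time_s: 8.07
tool_pos: [0.4869, 0.0016, 0.1273]
tcp_rot: [-90.0, -0.0, -102.1]
force: [0.7, -0.5, -0.9]
opening: 0.019
```

Call:
drive_tool:
  motion:
    - [0, 0, -0.015, 0, 1]
    - [0, 0, -0.009, 0, 1]
    - [0, 0, -0.003, 0, 1]
    - [0, 0, 0, 0, 1]

```text
time_s: 8.57
tool_pos: [0.487, 0.0024, 0.1014]
tcp_rot: [-90.0, 0.0, -102.0]
force: [-0.2, -0.3, -1.4]
opening: 0.0194
```

```bash
python3 w.py w6
```

```text
[0.48698975 0.00236135 0.10143884] [-8.99888057e+01  3.28621349e-03 -1.01987980e+02] [-0.22471729 -0.28283198 -1.41009026]
top 2703 491.1 -1.6 20.3 0.1074
top 1989 499.0 -43.7 10.3 0.1064
top 161 498.2 20.9 3.1 0.1045
top 1982 516.1 39.7 10.2 0.1063
body x max by height [(88, np.float64(0.5147)), (80, np.float64(0.5145)), (70, np.float64(0.5146)), (60, np.float64(0.515)), (55, np.float64(0.5146))] y [-0.0225  0.0257]
```

View pics/w6.png

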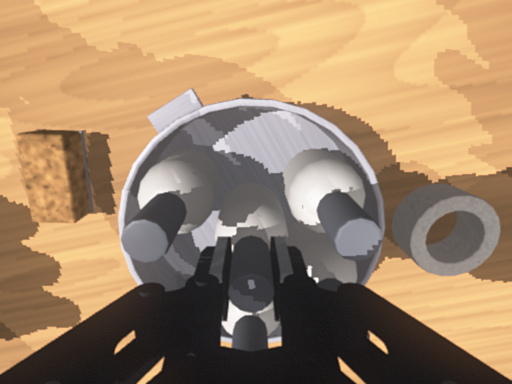

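Call:
drive_tool:
  motion:
    - [0, 0, -0.0015, 0, 1]
    - [0, 0, -0.001, 0, 1]
    - [0, 0, 0, 0, 1]

```text
time_s: 9.0
tool_pos: [0.4872, 0.0023, 0.0992]
tcp_rot: [-90.0, 0.0, -102.0]
force: [-0.1, -0.4, 7.7]
opening: 0.0192
```

Contact with the floor (about 9 N). Release gently, rise.

Call:
drive_tool:
  motion:
    - [0, 0, 0, 0, 0.6]
    - [0, 0, 0, 0, 0.4]
    - [0, 0, 0, 0, 0.4]
    - [0, 0, 0.03, 0, 0.4]
    - [0, 0, 0.05, 0, 0.2]
    - [0, 0, 0.05, 0, 0]
    - [-0.01, -0.06, 0, 0.08, -0.2]
    - [-0.01, -0.06, 0, 0.08, -0.2]

```text
time_s: 10.0
tool_pos: [0.4668, -0.1187, 0.2295]
tcp_rot: [-89.9, -0.0, -92.6]
force: [1.4, -0.4, -0.6]
opening: 0.0513
```

```bash
cat > top.py <<'E'
from h import *
import sys
for cam in('top','scene'):
  im,d,K,T=grab(cam); save(sys.argv[1]+cam,cv2.resize(im[130:280,180:400] if cam=='top' else im[110:310,90:320],None,fx=3,fy=3))
  P=cloud(d,K,T).reshape(-1,3);P=P[~np.isnan(P[:,0])]
  Q=P[(P[:,2]>.100)&(P[:,2]<.112)&(np.hypot(P[:,0]-.485,P[:,1])<.075)]
  H=np.zeros((200,200),np.uint8);i=((Q[:,0]-.385)*500).astype(int);j=((Q[:,1]+.1)*500).astype(int);H[i,j]=255
  n,l,st,ce=cv2.connectedComponentsWithStats(cv2.dilate(H,np.ones((3,3))))
  for k in range(1,n):
    q=Q[l[i,j]==k]
    if len(q)>8: print(cam,'tub',len(q),q.mean(0).round(4))
  for x0 in(.451,.495,.538,.582):
    Q=P[(abs(P[:,0]-x0)<.016)&(abs(P[:,1]+.245)<.02)]; zt=Q[:,2]-.16*(Q[:,0]-x0)
    if len(Q)<30: continue
    t=np.percentile(zt,97); q=Q[abs(zt-t)<.004]; print(cam,'lane',len(q),q.mean(0).round(4))
E
python3 top.py t7
```

```text
top tub 72 [0.4369 0.0122 0.1053]
top tub 70 [ 0.4515 -0.0365  0.1053]
top tub 68 [0.4862 0.0009 0.1054]
top tub 71 [ 0.5002 -0.046   0.1057]
top tub 70 [0.5175 0.0377 0.1052]
top lane 59 [ 0.5369 -0.2475  0.1622]
top lane 3 [ 0.5687 -0.2453  0.0877]
scene tub 48 [0.4382 0.0125 0.106 ]
scene tub 49 [ 0.4528 -0.0359  0.106 ]
scene tub 48 [0.4877 0.0012 0.1062]
scene tub 52 [ 0.5019 -0.0457  0.106 ]
scene tub 50 [0.5188 0.0385 0.1059]
scene lane 46 [ 0.4508 -0.2435  0.1498]
scene lane 48 [ 0.4941 -0.2457  0.1569]
scene lane 51 [ 0.537  -0.2475  0.1638]
scene lane 15 [ 0.567  -0.2477  0.1048]
```

View pics/t7top.png

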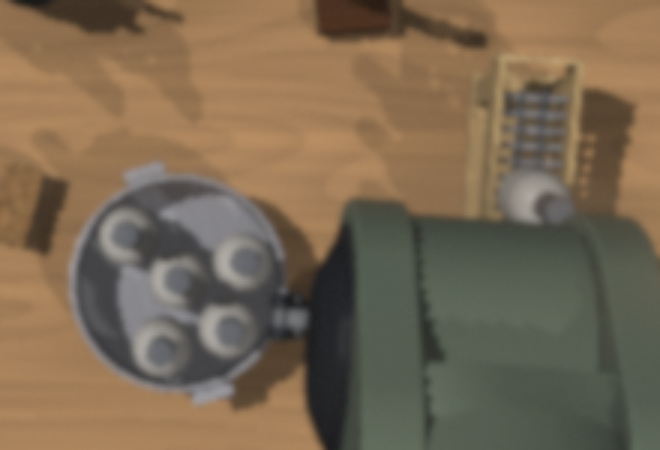

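View pics/t7scene.png

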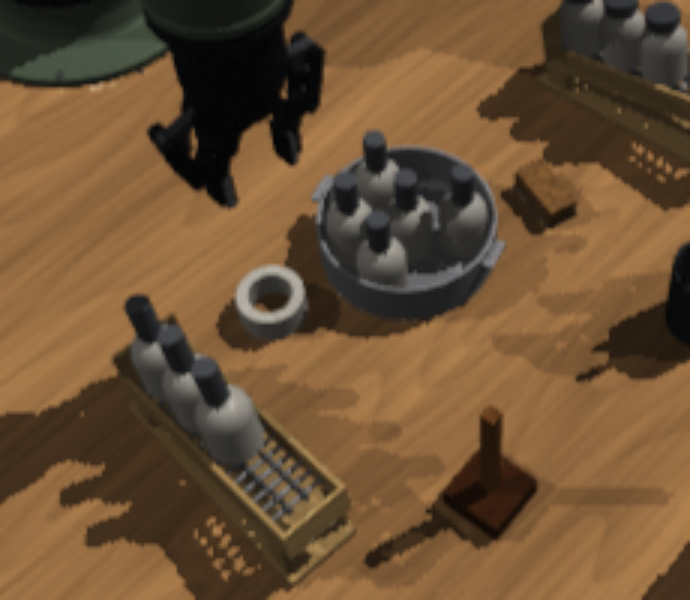

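Call:
drive_tool:
  motion:
    - [-0.0063, -0.0459, 0, 0, -0.2]
    - [-0.005, -0.045, 0, 0, -0.2]
    - [-0.005, -0.035, -0.02, 0, -0.2]
    - [0, 0, -0.04, 0, -0.1]
    - [0, 0, -0.0255, 0, 0]
    - [0, 0, 0, 0, 0.3]
    - [0, 0, 0, 0, 1]
    - [0, 0, 0, 0, 1]

```text
time_s: 11.1
tool_pos: [0.451, -0.2437, 0.1444]
tcp_rot: [-89.9, -0.0, -92.8]
force: [-1.0, -1.6, -1.4]
opening: 0.0188
```

Call:
drive_tool:
  motion:
    - [0, 0, 0, 0, 1]

```text
time_s: 11.22
tool_pos: [0.4509, -0.2436, 0.144]
tcp_rot: [-89.9, -0.0, -92.8]
force: [-1.2, -0.7, -0.9]
opening: 0.019
```

Call:
drive_tool:
  motion:
    - [-0.0025, 0, 0.015, 0, 1]
    - [-0.004, 0, 0.025, 0, 1]
    - [-0.004, 0, 0.025, 0, 1]
    - [0, 0, 0.03, 0, 1]
    - [0, 0.055, 0, 0, 1]
    - [0.03, 0.045, -0.02, 0, 1]
    - [0.05, 0.004, -0.035, 0, 1]
    - [0.02, 0, -0.05, 0, 1]

```text
time_s: 12.22
tool_pos: [0.5433, -0.1386, 0.1342]
tcp_rot: [-89.7, -0.0, -92.7]
force: [0.7, -0.3, -1.5]
opening: 0.0192
```

Call:
drive_tool:
  motion:
    - [0, 0, -0.03, 0, 1]
    - [0, 0, -0.006, 0, 1]
    - [0, 0, -0.002, 0, 1]
    - [0, 0, 0, 0, 1]

```text
time_s: 12.72
tool_pos: [0.5405, -0.1398, 0.0969]
tcp_rot: [-89.9, -0.0, -92.8]
force: [-0.6, 0.1, 1.5]
opening: 0.0196
```

Call:
drive_tool:
  motion:
    - [0.001, 0, -0.0015, 0, 1]
    - [0.005, 0, 0.0, 0, 1]
    - [0.004, 0, -0.0005, 0, 1]
    - [0.003, 0, -0.0005, 0, 1]
    - [0, 0, 0, 0, 1]
    - [0, 0, 0, 0, 0.4]
    - [0, 0, 0, 0, 0.3]
    - [0, 0, 0.001, 0, 0.3]

```text
time_s: 13.72
tool_pos: [0.5531, -0.1395, 0.0939]
tcp_rot: [-90.0, 0.0, -92.8]
force: [-0.2, -0.4, 0.1]
opening: 0.0299
```

Call:
drive_tool:
  motion:
    - [0, 0, 0, 0, 0.3]
    - [0, 0, 0, 0, 1]
    - [0, 0, 0, 0, 1]
    - [0, 0, 0, 0, 1]

```text
time_s: 14.22
tool_pos: [0.5531, -0.1396, 0.0938]
tcp_rot: [-90.0, -0.0, -92.8]
force: [0.1, 0.3, 1.7]
opening: 0.0195
```

```bash
cat > up.py <<'E'
from h import *
import sys
im,d,K,T=grab('wrist'); save(sys.argv[1],im)
P=cloud(d,K,T).reshape(-1,3);P=P[~np.isnan(P[:,0])]
c=env.get_state()['tool_pos'];print(c)
q=P[(abs(P[:,0]-c[0])<.03)&(abs(P[:,1]-c[1])<.009)&(P[:,2]>.01)]
for z in range(10,110,6):
  r=q[abs(q[:,2]-z/1000)<.003]
  if len(r)>3: print(z,r[:,:2].max(0).round(4),r[:,1].mean().round(4))
E
python3 up.py w8
```

```text
[ 0.55311791 -0.13958172  0.09382374]
10 [ 0.5756 -0.1308] -0.14
16 [ 0.5758 -0.1309] -0.14
22 [ 0.5755 -0.1307] -0.1398
28 [ 0.5755 -0.1308] -0.1395
34 [ 0.5756 -0.1307] -0.1398
40 [ 0.576  -0.1308] -0.1398
46 [ 0.5754 -0.1306] -0.1395
52 [ 0.5745 -0.1307] -0.1394
58 [ 0.5709 -0.1306] -0.1397
64 [ 0.5652 -0.1306] -0.1399
70 [ 0.5638 -0.1308] -0.1397
76 [ 0.5638 -0.1306] -0.1399
82 [ 0.5639 -0.1306] -0.1399
88 [ 0.564  -0.1306] -0.1398
94 [ 0.5642 -0.1309] -0.14
100 [ 0.564  -0.1306] -0.1396
```

Call:
drive_tool:
  motion:
    - [0, 0, 0.05, 0, 1]
    - [0, 0, 0.055, 0, 1]
    - [-0.006, 0.03, 0.025, -0.04, 1]
    - [-0.006, 0.045, 0, -0.06, 1]
    - [-0.006, 0.045, 0, -0.06, 1]
    - [-0.0038, 0.0117, 0, 0, 1]
    - [0, 0, -0.03, 0, 1]
    - [0, 0, -0.01, 0, 1]

```text
time_s: 15.28
tool_pos: [0.5306, -0.0084, 0.1825]
tcp_rot: [-90.1, -0.0, -102.0]
force: [0.2, 0.2, -0.9]
opening: 0.0197
```

```bash
python3 w.py w9
```

```text
[ 0.53059151 -0.00839276  0.18253506] [-9.01104150e+01 -4.50005953e-02 -1.01982852e+02] [ 0.21952249  0.19657322 -0.86835202]
top 555 435.7 14.3 10.2 0.106
top 649 499.1 -43.7 10.1 0.1064
top 665 516.5 39.9 10.1 0.1063
top 273 538.9 -10.3 20.3 0.1062
body x max by height [(88, np.float64(0.5525)), (80, np.float64(0.5527)), (70, np.float64(0.5527)), (60, np.float64(0.5529)), (55, np.float64(0.5529))] y [-0.0299  0.0089]
```

View pics/w9.png

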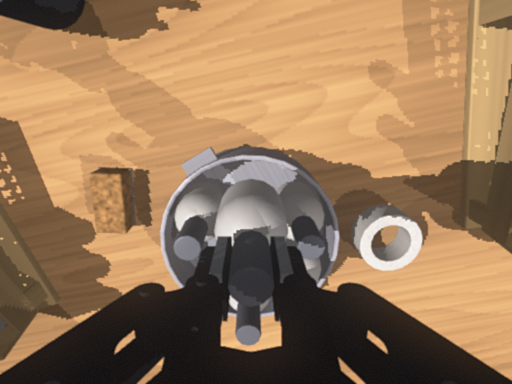

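Call:
drive_tool:
  motion:
    - [0.0008, 0.0006, -0.025, 0, 1]
    - [0, 0, -0.02, 0, 1]
    - [0, 0, -0.01, 0, 1]
    - [0, 0, 0, 0, 1]

```text
time_s: 15.82
tool_pos: [0.5321, -0.0075, 0.1288]
tcp_rot: [-90.0, -0.0, -102.0]
force: [-0.7, -0.2, -0.4]
opening: 0.0192
```

Call:
drive_tool:
  motion:
    - [0, 0, -0.015, 0, 1]
    - [0, 0, -0.01, 0, 1]
    - [0, 0, -0.003, 0, 1]
    - [0, 0, -0.0015, 0, 1]
    - [0, 0, 0, 0, 1]

```text
time_s: 16.45
tool_pos: [0.5322, -0.0074, 0.0998]
tcp_rot: [-90.0, -0.0, -102.0]
force: [-2.8, -1.1, 7.1]
opening: 0.0191
```

Call:
drive_tool:
  motion:
    - [0, 0, -0.0005, 0, 1]
    - [0, 0, 0, 0, 0.6]
    - [0, 0, 0, 0, 0.4]
    - [0, 0, 0, 0, 0.4]
    - [0, 0, 0.03, 0, 0.4]
    - [0, 0, 0.05, 0, 0.2]
    - [0, 0, 0.05, 0, 0]
    - [-0.025, -0.056, 0, 0.08, -0.2]

```text
time_s: 17.45
tool_pos: [0.5096, -0.0606, 0.232]
tcp_rot: [-89.6, 0.1, -97.0]
force: [0.7, -2.1, -0.6]
opening: 0.0514
```

Call:
drive_tool:
  motion:
    - [-0.025, -0.056, 0, 0.08, -0.2]
    - [-0.0, -0.056, 0, 0.0, -0.2]

```text
time_s: 17.7
tool_pos: [0.4806, -0.1769, 0.2292]
tcp_rot: [-90.0, -0.0, -92.7]
force: [1.1, -0.6, 0.3]
opening: 0.0512
```

```bash
python3 top.py t10; python3 -c "
from h import *
print(env.get_state()['tool_pos'])"
```

```text
top tub 71 [0.4369 0.0124 0.1053]
top tub 69 [ 0.4515 -0.0365  0.1053]
top tub 68 [0.4862 0.0009 0.1055]
top tub 71 [ 0.5002 -0.046   0.1053]
top tub 68 [0.5176 0.038  0.1055]
top tub 72 [ 0.5335 -0.0094  0.1051]
top lane 30 [ 0.4825 -0.2276  0.5946]
top lane 17 [ 0.5235 -0.2301  0.5564]
top lane 7 [ 0.5861 -0.2254  0.0817]
scene tub 46 [0.4382 0.0126 0.1064]
scene tub 50 [ 0.4529 -0.0362  0.1061]
scene tub 47 [0.4879 0.001  0.1064]
scene tub 52 [ 0.5016 -0.0455  0.1057]
scene tub 49 [0.5184 0.0384 0.106 ]
scene tub 52 [ 0.5349 -0.0091  0.1059]
scene lane 49 [ 0.4467 -0.2277  0.6164]
scene lane 73 [ 0.4848 -0.2311  0.5938]
scene lane 54 [ 0.524  -0.2329  0.5575]
scene lane 50 [ 0.5822 -0.2483  0.0686]
[ 0.48089876 -0.18113134  0.22888097]
```

View pics/t10scene.png

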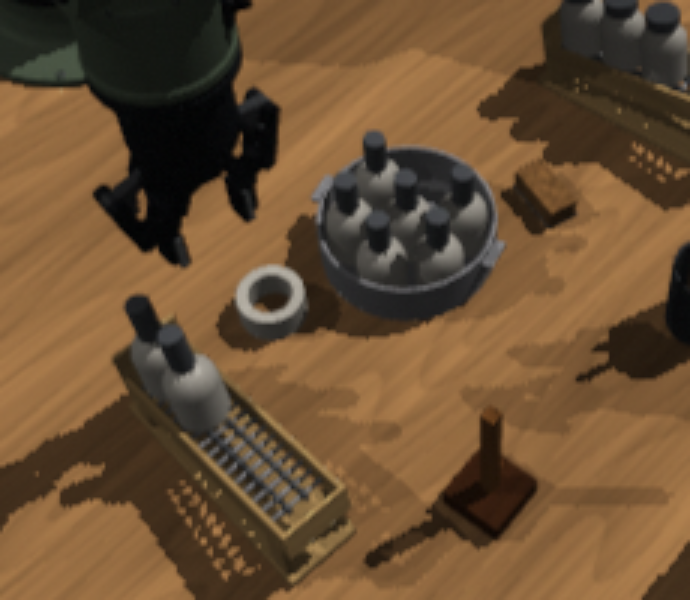

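Call:
drive_tool:
  motion:
    - [-0.0165, -0.0383, 0, 0, -0.2]
    - [-0.015, -0.03, 0, 0, -0.2]
    - [0, 0, 0, 0, -0.2]
    - [0, 0, -0.02, 0, -0.2]

```text
time_s: 18.3
tool_pos: [0.4515, -0.2434, 0.2095]
tcp_rot: [-89.9, -0.0, -92.8]
force: [0.8, 0.2, -0.2]
opening: 0.0512
```

Call:
drive_tool:
  motion:
    - [0, 0, -0.04, 0, -0.1]
    - [0, 0, -0.0255, 0, 0]
    - [0, 0, 0, 0, 0.3]
    - [0, 0, 0, 0, 1]
    - [0, 0, 0, 0, 1]
    - [0, 0, 0, 0, 1]

```text
time_s: 19.05
tool_pos: [0.4509, -0.2437, 0.144]
tcp_rot: [-89.9, -0.0, -92.8]
force: [-0.1, 0.0, -0.4]
opening: 0.0192
```

Call:
drive_tool:
  motion:
    - [-0.0025, 0, 0.015, 0, 1]
    - [-0.004, 0, 0.025, 0, 1]
    - [-0.004, 0, 0.025, 0, 1]
    - [0, 0, 0.03, 0, 1]
    - [0, 0.055, 0, 0, 1]
    - [0.03, 0.045, -0.02, 0, 1]
    - [0.05, 0.004, -0.035, 0, 1]
    - [0.02, 0, -0.05, 0, 1]

```text
time_s: 20.05
tool_pos: [0.5432, -0.1386, 0.1342]
tcp_rot: [-89.7, -0.0, -92.7]
force: [1.1, -0.7, -1.1]
opening: 0.0192
```

Call:
drive_tool:
  motion:
    - [0, 0, -0.03, 0, 1]
    - [0, 0, -0.006, 0, 1]
    - [0, 0, -0.002, 0, 1]
    - [0, 0, 0, 0, 1]

```text
time_s: 20.55
tool_pos: [0.5405, -0.1399, 0.097]
tcp_rot: [-89.9, -0.0, -92.8]
force: [-0.7, -0.2, 0.7]
opening: 0.0195
```

Same as before; tip upright on the bench and regrip.

Call:
drive_tool:
  motion:
    - [0.001, 0, -0.0015, 0, 1]
    - [0.005, 0, 0.0, 0, 1]
    - [0.004, 0, -0.0005, 0, 1]
    - [0.003, 0, -0.0005, 0, 1]
    - [0, 0, 0, 0, 1]
    - [0, 0, 0, 0, 0.4]
    - [0, 0, 0, 0, 0.3]
    - [0, 0, 0.001, 0, 0.3]

```text
time_s: 21.55
tool_pos: [0.5531, -0.1396, 0.094]
tcp_rot: [-90.0, 0.0, -92.8]
force: [-0.1, 0.3, -0.4]
opening: 0.03
```

Call:
drive_tool:
  motion:
    - [0, 0, 0, 0, 0.3]
    - [0, 0, 0, 0, 1]
    - [0, 0, 0, 0, 1]
    - [0, 0, 0, 0, 1]

```text
time_s: 22.05
tool_pos: [0.5531, -0.1396, 0.0938]
tcp_rot: [-90.0, -0.0, -92.8]
force: [0.1, 0.5, 0.7]
opening: 0.0193
```

```bash
python3 up.py w11
```

```text
[ 0.55308066 -0.13958028  0.09380204]
10 [ 0.5753 -0.1308] -0.139
16 [ 0.5753 -0.1309] -0.1397
22 [ 0.5754 -0.1308] -0.1399
28 [ 0.5755 -0.1308] -0.1394
34 [ 0.5757 -0.1306] -0.1398
40 [ 0.5756 -0.1308] -0.1398
46 [ 0.5753 -0.1306] -0.1395
52 [ 0.5739 -0.1306] -0.1396
58 [ 0.5707 -0.1306] -0.1397
64 [ 0.5654 -0.1309] -0.1399
70 [ 0.5637 -0.1307] -0.14
76 [ 0.5637 -0.1306] -0.1399
82 [ 0.5638 -0.131 ] -0.1398
88 [ 0.5638 -0.1306] -0.14
94 [ 0.5638 -0.1308] -0.1398
100 [ 0.5638 -0.1306] -0.1396
```

Call:
drive_tool:
  motion:
    - [0, 0, 0.05, 0, 1]
    - [0, 0, 0.055, 0, 1]
    - [-0.0207, 0.0468, 0.025, -0.04, 1]
    - [-0.022, 0.048, 0, -0.06, 1]
    - [-0.022, 0.048, 0, -0.06, 1]
    - [-0.02, 0.046, 0, 0, 1]
    - [0, 0, -0.03, 0, 1]
    - [0, 0, -0.01, 0, 1]

```text
time_s: 23.1
tool_pos: [0.4677, 0.0494, 0.1828]
tcp_rot: [-90.1, -0.0, -101.9]
force: [0.9, -0.1, -0.2]
opening: 0.0195
```

```bash
python3 w.py w12
```

```text
[0.46769801 0.04935563 0.18277902] [-9.00893712e+01 -4.26567817e-02 -1.01940622e+02] [ 0.90774149 -0.1455869  -0.20558867]
top 621 435.3 14.1 10.0 0.1064
top 736 450.1 -34.2 10.0 0.1065
top 269 476.3 47.4 20.1 0.1064
top 754 485.1 3.1 10.0 0.1067
top 873 498.6 -44.0 10.3 0.1066
top 784 516.0 39.8 9.9 0.1069
top 913 532.0 -7.5 10.0 0.1067
body x max by height [(88, np.float64(0.4896)), (80, np.float64(0.4897)), (70, np.float64(0.4897)), (60, np.float64(0.4899)), (55, np.float64(0.4898))] y [0.0279 0.0667]
```

View pics/w12.png

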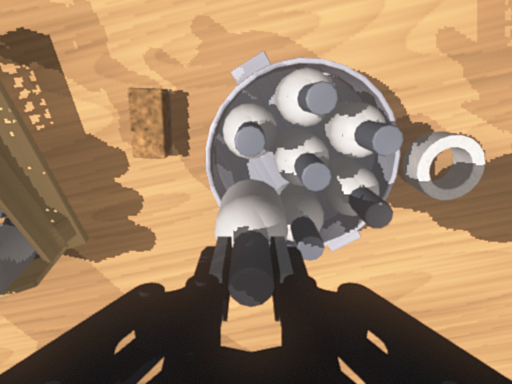

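Call:
drive_tool:
  motion:
    - [0.0006, 0.0003, -0.025, 0, 1]
    - [0, 0, -0.02, 0, 1]
    - [0, 0, -0.01, 0, 1]
    - [0, 0, 0, 0, 1]

```text
time_s: 23.65
tool_pos: [0.469, 0.0492, 0.1288]
tcp_rot: [-90.0, -0.0, -102.0]
force: [0.4, -0.6, -0.7]
opening: 0.0196
```

Call:
drive_tool:
  motion:
    - [0, 0, -0.015, 0, 1]
    - [0, 0, -0.01, 0, 1]
    - [0, 0, -0.003, 0, 1]
    - [0, 0, -0.0015, 0, 1]
    - [0, 0, 0, 0, 1]

```text
time_s: 24.28
tool_pos: [0.469, 0.0494, 0.0997]
tcp_rot: [-90.0, -0.0, -102.0]
force: [-2.5, -1.6, 7.4]
opening: 0.0194
```

Floor contact again (7 N). Release and retreat towards the robot's start side, clear of everything.

Call:
drive_tool:
  motion:
    - [0, 0, -0.0005, 0, 1]
    - [0, 0, 0, 0, 0.6]
    - [0, 0, 0, 0, 0.4]
    - [0, 0, 0, 0, 0.4]
    - [0, 0, 0.03, 0, 0.4]
    - [0, 0, 0.05, 0, 0.2]
    - [0, 0, 0.05, 0, 0]
    - [0, -0.05, 0.02, 0, 0]

```text
time_s: 25.28
tool_pos: [0.47, 0.0016, 0.2515]
tcp_rot: [-89.8, 0.1, -101.7]
force: [1.0, -1.5, -0.2]
opening: 0.0425
```

Call:
drive_tool:
  motion:
    - [-0.01, -0.055, 0.02, 0, 0]
    - [-0.01, -0.055, 0, 0, 0]
    - [-0.01, -0.055, 0, 0, 0]
    - [-0.03, -0.05, 0, 0, 0]
    - [-0.03, -0.05, 0, 0, 0]
    - [-0.03, -0.05, 0, 0, 0]
    - [-0.03, -0.05, 0, 0, 0]
    - [0, 0, 0, 0, 0]

```text
time_s: 26.28
tool_pos: [0.3162, -0.3685, 0.2687]
tcp_rot: [-90.0, -0.1, -102.3]
force: [-0.0, 0.8, -0.1]
opening: 0.0429
```

```bash
python3 top.py t13
```

```text
top tub 71 [0.4371 0.0124 0.105 ]
top tub 70 [ 0.4515 -0.0365  0.1056]
top tub 73 [0.4705 0.0474 0.1059]
top tub 68 [0.4862 0.0009 0.1055]
top tub 71 [ 0.5002 -0.046   0.1053]
top tub 70 [0.5176 0.0378 0.1057]
top tub 71 [ 0.5334 -0.0094  0.1053]
top lane 70 [ 0.4493 -0.2443  0.148 ]
top lane 5 [ 0.4793 -0.242   0.0913]
top lane 48 [ 0.5374 -0.2489  0.0605]
top lane 9 [ 0.5874 -0.2256  0.0808]
scene tub 47 [0.4383 0.013  0.106 ]
scene tub 49 [ 0.453  -0.0361  0.1063]
scene tub 45 [0.4717 0.0474 0.1065]
scene tub 49 [0.4879 0.001  0.1062]
scene tub 50 [ 0.5018 -0.0458  0.1065]
scene tub 49 [0.5186 0.0385 0.106 ]
scene tub 51 [ 0.5351 -0.0091  0.1061]
scene lane 42 [ 0.4503 -0.2437  0.15  ]
scene lane 14 [ 0.4802 -0.2454  0.0889]
scene lane 51 [ 0.5397 -0.2478  0.0615]
scene lane 50 [ 0.5816 -0.2468  0.069 ]
```

View pics/t13scene.png

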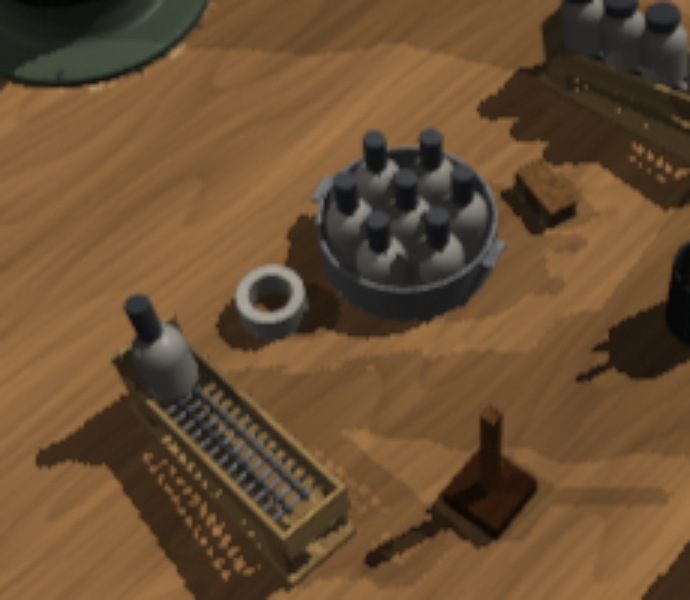

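View pics/t13top.png

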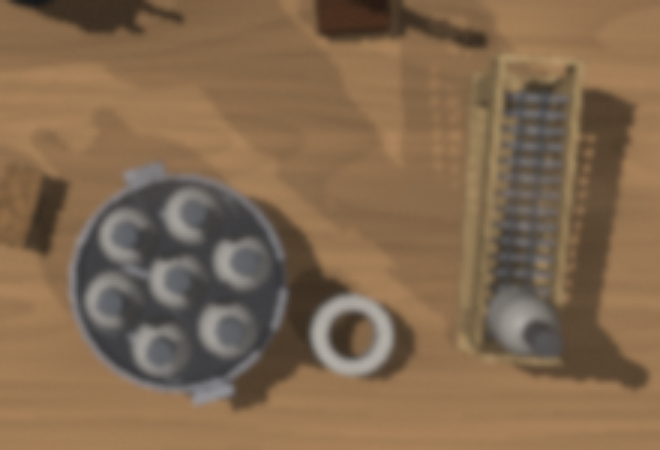

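All seven bottles are upright at equal height, and the last one is at the front of its lane. The packed bottles have not moved. Handing in.

Run:
```python
from plant import env
print(env.hand_in())
```

```text
the job is handed in; nothing more can be done
None
```

The round tub is full and the job is handed in at about 26 s. I took three spout bottles from the front of the lane one at a time. They went into the centre place, then the outer place away from the robot, then the outer place towards +y.

**How each one was placed:** A bottle comes off the lane leaning 9°. I set each one down on a clear bit of bench, tipped it upright, let go and gripped it again. I then lowered it into the tub until the gripper felt the floor (about 7–8 N) before releasing it.

**Last checks, from the top and scene cameras:**
- **Tub:** all seven spout tops are at the same height (105–106 mm), so the bottles are upright and on the floor. Each new bottle is within about 1.5 mm of its place.
- **Packed bottles:** the four already there moved less than 0.5 mm.
- **Lane:** the fourth spout bottle rolled to the front against the stop.
- **Everything else:** the tape, sander and gauge look unmoved in the pictures. I did not measure them or the flat-capped bottles again, and parts of the pencil pot and the flat-capped lane fell outside the last pictures.

**What disagreed:** the top, scene and wrist cameras differed by up to about 3 mm, which is a little more than their stated accuracy. I used positions relative to the bottles already in the tub instead. There was a side force of about 3 N when the second and third bottles touched the floor, but nothing shifted.

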